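# Shut the hot stop and take off a valve cap of unknown thread

## Task

The hot valve of this sink mixer, the one on the robot's left, needs a new cartridge. Take the tee key from its stand, put it in the hot stop (the outer barrel on that same side), turn it clockwise until the hot water is fully shut and leave the key in; then get the fluted cap off the hot valve: its thread may be left- or right-handed, so try it both ways to find which way it loosens. Lift it straight off and finish while still holding it in the gripper, upright and still, right above its valve and about 10 cm higher than where it sat; leave the cold side and everything else on the counter alone.

Things in the scene. Friction and masses are not known exactly. Their poses are not given: they have to be found in the camera images.
- key_handle (a point): Centre of the cross bar of the dark steel tee key: 64 mm along this point's y, 12 mm along x, 16 mm high. Under it a 21 mm round collar 8 mm high, then a 13 mm square shank, faces square to the bar, last 5 mm tapered. The key, 130 g, stands upright (z up) with 22 mm of its shank in a 15 mm square hole of a black stand (110 x 60 x 34 mm); the bar's centre is then 90 mm above the counter.
- key_tip (a point): Lower end of the key's shank, on its axis, 78 mm below key_handle; same axes.
- hot_socket (a point): Centre of the mouth of the socket in the hot stop's barrel, the outermost on the robot's left of the chromed mixer: 67 mm above the counter, 15 mm square, 22 mm deep, 2 mm chamfer; the key's foot rests on its floor. Barrel 41 mm across, turns about vertical z; the socket's sides run along this point's x and y and turn with it. Its fin lies along the mixer's pipe when open, across it when shut.
- hot_stop (a joint): Angle of the hot stop: 0 fully open, 1.571 fully shut (end stop), growing clockwise seen from above; it starts somewhat turned from open, stays where it is left, and takes about 0.15 N m to turn. The key has up to 10 degrees of play in the socket.
- cold_stop (a joint): Angle of the cold stop, the same barrel at the other end of the mixer; to be left as it is.
- hot_valve (a point): Fixed point on the hot valve's axis, 55 mm above the counter, where the cap's rim rests. z up; the mixer's pipe runs along y (+y to the hot end). The hot stop lies 115 mm outward along y; the spout's upright column (21 mm thick; 140 mm high, spout running off along +x) 100 mm inward. The neck with the cartridge stem, 41 mm tall, stands here inside the cap.
- hot_cap_mid (a point): Centre, half-way up, of the fluted round chromed cap on the hot valve: 46 mm across, 45 mm tall, flat top, 140 g. Coarse thread, hand unknown, either way from one day to the next: the wrong way it stops hard within 5 degrees; the right way it turns easily, rising 5 mm at most, and is free to lift straight off at 60 to 120 degrees, not before.
- cold_cap_mid (a point): Centre of the same kind of cap on the cold valve, 200 mm from the hot one, on the robot's right of the spout; to be left alone.
- lever_a: a chromed tap lever taken off a valve, hub 38 mm across and 24 mm high (origin under the hub), 90 mm long arm along its x. A bystander.
- lever_b: the other tap lever, like lever_a. A bystander.
- wrench: a double open-ended wrench, 190 mm long, lying flat; origin at the underside. A bystander.
- tape: a white spool of sealing tape lying flat, 54 mm across, 15 mm high; origin at the underside. A bystander.
- bowl: a steel bowl, 170 mm across, 55 mm high; origin at the underside. A bystander.
- soap: a clear dish-soap bottle, 62 mm across, 190 mm tall; origin at the underside. A bystander.
- cup: a white cup, 76 mm across, 85 mm tall; origin at the underside. A bystander.
Mind the look-alikes: they are no part of the job. What is meant by the part that bears key_handle is not orange, and is the larger of those in its own colour. Leave any blue or green look-alike of the part that bears hot_cap_mid alone.

How it is judged:
By the outcome, as a careful person would: the job done as asked, in the order asked, and still so for the second after the job is handed in, while the arm keeps its last pose, push and grip.
It also fails if it takes over 59 s, if anything falls off the work surface, if the arm or the gripper's body presses on something with over 40 N, if the wrist force passes 120 N, or if a joint passes its speed limit or range.

## Robot

A 6-joint arm with a two-finger parallel gripper is mounted at the origin on the work surface. World frame = base frame: x ahead of the robot, y to its left, z up, the work surface at z = 0. Lengths are in mm, angles in degrees, forces in N, time in s.
With the tool pointing down it reaches from about 300 to 750 mm from the base axis. Payload 8.5 kg.
Tool frame: the origin (TCP) lies midway between the tips of the shut fingers; the grasp point (between the pads) lies 19 mm behind it; z points along the fingers, y is the line along which they close (so a half turn about z gives the same grasp; the last joint's range is limited). The gripper opens to 85 mm and grips with 20 to 120 N. Pads are 22 mm wide; open, the fingers measure 114 mm over their backs; the gripper's body (76 mm by 85 mm) begins 54 mm behind the grasp point. The pads swing forward as they close: fully open they stand 13 mm farther back than shut.
Start: joints at [-81.148, 21.807, 74.336, -0, 83.858, -12.336], TCP at [198.779, -512.803, 231.322] pointing down, gripper open.
Joint ranges: [-178.18, 178.18], [-50.72, 133.34], [12.68, 142.11], [-81.47, 261.47], [9.98, 163.14], [-165.26, 165.26]. Speed limits (degrees/s): [136.94, 136.94, 180, 180, 180, 180].

## Interface

Orientations are given as [roll, pitch, yaw] about the fixed x, y, z axes, in that order (R = Rz(yaw) Ry(pitch) Rx(roll)).
In Python, from workcell import readout, vision, order gives the robot as it stands.
- The arm moves only by the shell command python3 -m handwheel 'ROWS' [OPENING] [FORCE]. ROWS is JSON, a list of rows, each a list of 6 numbers: the shift along the tool's x, y, z in mm, then the turn, a rotation vector about the tool's x, y, z in rad. In form: [[tx, ty, tz, rx, ry, rz], ...]. A call has 1 to 12 rows; each row shifts and turns the commanded pose from where the row before left it, along the tool's axes as they then stand; what a row does not reach is not made up. A row lasts 1/10 s, in which the tool goes at most 50 mm and 8.59 degrees, less where a joint would pass 70% of its speed; a pose out of reach is approached as far as the arm can. A call is refused whole if a number of a shift passes 50 or a number of a turn 0.15, either way. A call with a gripper value outside its range is refused whole. OPENING is the gripper's target within -1 to 1 (fully open at 1, half-way at 0, shut at -1), set as the call begins (- or left out, the last holds). The fingers move at their own pace and stop on an object; FORCE is the grip in N (left out, the last holds). Time passes only in rows, so rows that do not move let the fingers close. It gives the time, the measured TCP pose, the force, the opening and the grip force at its end, in the units of the state.
- readout.get_obs(): the state, without advancing time (a new reading comes with each control period).
- vision.capture(name): name is "side" or "top"; returns a dict with "image" (480x640x3 uint8, blue, green, red), "depth" (480x640 float32, mm along the optical axis (not along the pixel's ray), 0 where there is no reading), "fx", "fy", "cx", "cy" (pixels), "rvec" (rotation vector, rad) and "tvec" (3), from world to camera coordinates, as OpenCV has them. Camera axes: x right, y down, z forward; pixel columns grow to the right and rows downward; lengths in mm; the calibration is good to about 2 mm. A picture is of the moment at which its call begins.
- order.job_done(): hands the job in; it is judged then, once.
The state is a dict: "time": time; "joints": joint angles; "qvel": joint speeds; "joint_torque": joint torques, N m; "position": TCP position; "tcp_rot": TCP orientation; "contact_force": force on the tool from outside, world axes, zero at the start; "moment": the same for the moment, N m; "finger_gap": finger opening in mm; "gripper_force": force on a finger pad.
Only numpy, scipy, OpenCV 4.12 (cv2) and the standard library are available. Lean on these libraries where they do the work, as an engineer would, in place of code of your own. Each camera call takes 0.05 s, during which the arm holds its last target. There are 200 camera calls.

## Working session

There is one attempt and no reset: what is moved stays moved. The work goes in short steps, Python scripts to look and compute and a shell command to move; the robot and the scene stay as the last step left them, time stands still between calls to the robot, and variables do not carry over. Pictures are saved under pics/ and viewed, at most 10 in all, crops included, and the job is handed in when it is done.

```bash
mkdir -p pics; ls; cat > h.py <<'E'
import numpy as np, cv2
from workcell import readout, vision, order
def cam(n):
    c=vision.capture(n); c['R']=cv2.Rodrigues(np.array(c['rvec'],float))[0]; c['t']=np.array(c['tvec'],float).ravel(); return c
def ray(c,u,v):
    d=c['R'].T@np.array([(u-c['cx'])/c['fx'],(v-c['cy'])/c['fy'],1.]); return -c['R'].T@c['t'],d
def onz(c,u,v,z):
    o,d=ray(c,u,v); return o+d*(z-o[2])/d[2]
def proj(c,p):
    q=c['R']@np.array(p,float)+c['t']; return q[0]/q[2]*c['fx']+c['cx'],q[1]/q[2]*c['fy']+c['cy']
def cloud(c):
    v,u=np.mgrid[:480,:640]; z=c['depth'].astype(float)
    P=np.stack([(u-c['cx'])/c['fx']*z,(v-c['cy'])/c['fy']*z,z],-1)
    W=(P-c['t'])@c['R']; W[z==0]=np.nan; return W
E
python3 - <<'E'
from h import *
for n in('top','side'):
    c=cam(n); cv2.imwrite(f'pics/{n}0.png',c['image']); print(n,c['fx'],-c['R'].T@c['t'],c['R'][2])
    np.savez(f'{n}0.npz',**c)
print(readout.get_obs())
E
```

```text
pics
top 492.7352090683128 [ 439.037327    -11.50498047 1280.72362857] [ 0.09239094  0.00333132 -0.99571724]
side 509.1107708724715 [ 155.53818598 -942.80156557  850.38746273] [ 0.30291926  0.74793835 -0.59061676]
{'time': 0.1, 'joints': array([-8.11470690e+01,  2.18370854e+01,  7.43794560e+01,  8.05863282e-04,
        8.38598696e+01, -1.23363667e+01]), 'qvel': array([ 0.08501065, -0.04152803, -0.19753121,  0.04637907,  0.0084084 ,
       -0.01708635]), 'joint_torque': array([ 3.11997770e-03, -4.49218905e+01, -2.31655562e+01, -1.44885003e-04,
        3.69085930e-03,  1.94662317e-05]), 'position': array([ 198.75114991, -512.54328045,  230.77956787]), 'tcp_rot': array([-1.79925525e+02, -1.71078607e-02,  2.11891998e+01]), 'contact_force': array([ 0.11296743, -1.08231637, -0.06251193]), 'moment': array([ 0.05883247, -0.00060914, -0.00974584]), 'gripper_force': 0.0, 'finger_gap': 85.43331908905314}
```

View pics/top0.png

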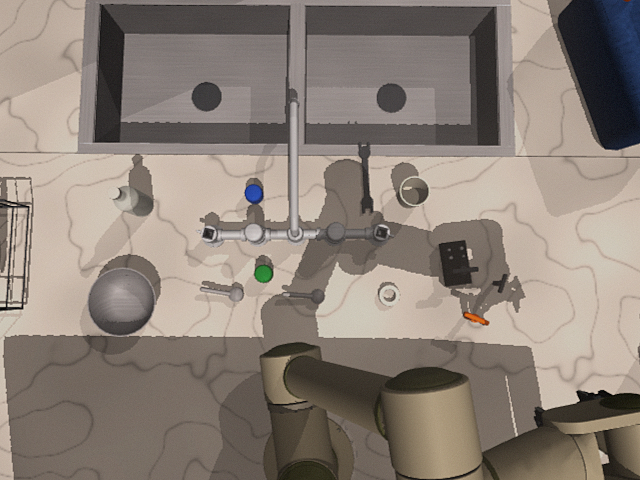

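View pics/side0.png

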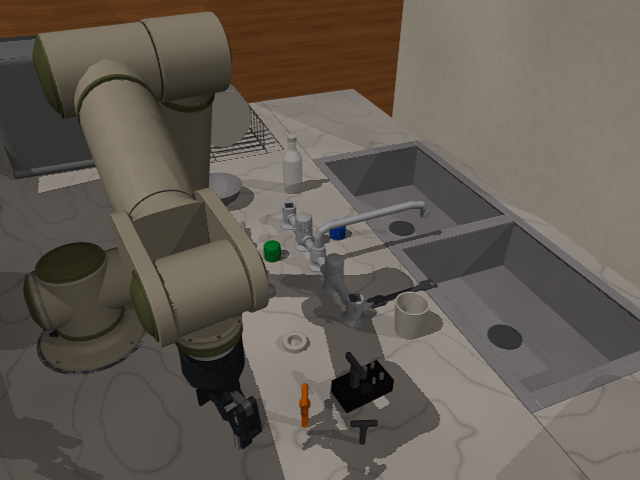

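The top view shows the mixer along row 233, with the hot stop at about (211,233), the hot cap at (254,233), the column at (295,233) and the cold side to the right. The stand is at (457,263) with a tee key in it, and a smaller dark key lies at (501,283) as a decoy. Next I'll zoom in and measure.

```bash
python3 - <<'E'
from h import *
t=dict(np.load('top0.npz')); s=dict(np.load('side0.npz'))
a=cv2.resize(t['image'][225:325,430:530],(400,400),interpolation=cv2.INTER_CUBIC)
b=cv2.resize(t['image'][205:265,190:290],(400,240),interpolation=cv2.INTER_CUBIC)
d=cv2.resize(s['image'][335:455,290:410],(400,400),interpolation=cv2.INTER_CUBIC)
e=np.zeros((160,400,3),np.uint8)
cv2.imwrite('pics/crop0.png',np.hstack([np.vstack([a[:350],b]),np.vstack([d[:350],cv2.resize(s['image'][190:262,260:380],(400,240),interpolation=cv2.INTER_CUBIC)])]))
W=cloud(t); Ws=cloud(s)
print('hi pts top near stand'); 
for nm,w in(('top',W),('side',Ws)):
    m=(w[...,2]>76)&(w[...,2]<110)&(w[...,0]>280)&(w[...,0]<480)&(w[...,1]<-300)&(w[...,1]>-560)
    if nm=='side': m[:, :270]=0
    p=w[m]; v,u=np.nonzero(m); print(nm,len(p),p.mean(0) if len(p) else '',np.c_[u,v].mean(0) if len(p) else '')
    if len(p): print(cv2.minAreaRect(p[:,:2].astype(np.float32)))
for nm,w in(('top',W),('side',Ws)):
    m=(w[...,2]>28)&(w[...,2]<40)&(w[...,0]>280)&(w[...,0]<480)&(w[...,1]<-300)&(w[...,1]>-560)
    if nm=='side': m[:, :270]=0
    p=w[m]; print('stand',len(p),cv2.minAreaRect(p[:,:2].astype(np.float32)))
# mixer
for nm,w in(('top',W),('side',Ws)):
  for lo,hi,y0,y1 in((92,110,60,140),(58,75,170,260),(92,112,-150,-60),(125,160,-30,30)):
    m=(w[...,2]>lo)&(w[...,2]<hi)&(w[...,0]>350)&(w[...,0]<560)&(w[...,1]>y0)&(w[...,1]<y1)
    p=w[m]; print(nm,lo,len(p),p.mean(0) if len(p) else '',cv2.minEnclosingCircle(p[:,:2].astype(np.float32)) if len(p) else '')
E
```

```text
hi pts top near stand
top 289 [ 415.38634791 -385.61476595   89.84869783] [470.21453287 293.13148789]
((406.67291259765625, -386.4136657714844), (148.41319274902344, 63.0780143737793), 11.969327926635742)
side 476 [ 419.78307567 -389.74849404   89.09172173] [332.21218487 380.65756303]
((408.1902160644531, -388.32330322265625), (147.34014892578125, 63.46540451049805), 12.608004570007324)
stand 332 ((439.08648681640625, -390.77008056640625), (125.60468292236328, 121.33685302734375), 45.98237991333008)
stand 593 ((438.06744384765625, -394.2503356933594), (131.9863739013672, 121.56644439697266), 50.443565368652344)
top 92 89 [548.53173499 129.14083627  98.7544763 ] ((547.25146484375, 127.9673843383789), 16.21298599243164)
top 58 76 [547.37120901 245.26399553  66.04861839] ((549.4653930664062, 245.71775817871094), 16.453948974609375)
top 92 78 [551.04695293 -70.10147318  98.43121466] ((550.0149536132812, -71.63534545898438), 14.736865997314453)
top 125 0  
side 92 57 [549.27367043 126.54564299  97.68844602] ((547.3379516601562, 125.84864044189453), 15.621291160583496)
side 58 47 [548.88746694 241.79710895  64.05730081] ((550.400634765625, 241.76780700683594), 16.2696590423584)
side 92 61 [551.48648794 -71.79713224  97.57119841] ((551.55712890625, -72.46073913574219), 13.791948318481445)
side 125 0
```

View pics/crop0.png

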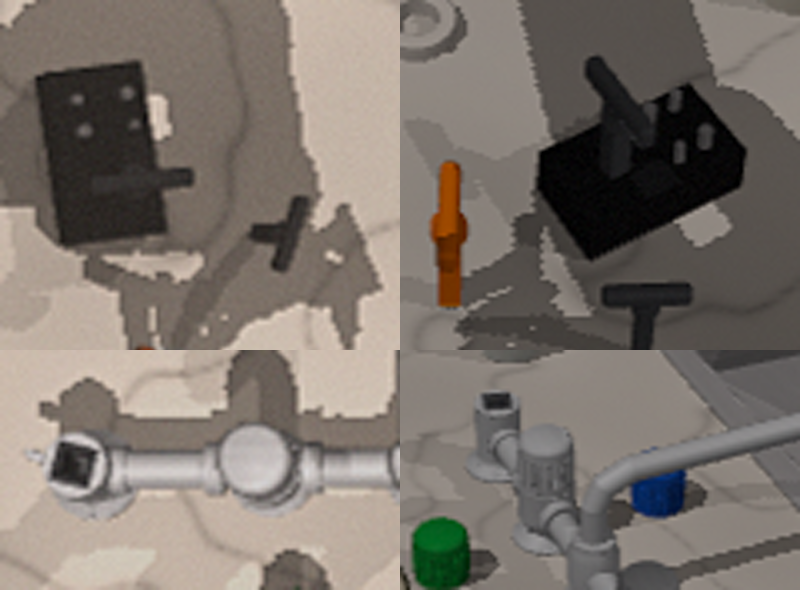

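The crop shows the tall key's bar in the stand from about (453,271) to (478,269) in the top view. The smaller tee is at (500,283). The hot socket's dark square is at (208,233), turned by about 10–15°. I'll measure these more exactly.

```bash
python3 - <<'E'
from h import *
t=dict(np.load('top0.npz')); s=dict(np.load('side0.npz'))
W=cloud(t); Ws=cloud(s)
for nm,c,w in(('top',t,W),('side',s,Ws)):
    for lo,hi in((80,110),(50,80),(6,26)):
        m=((w[...,2]>lo)&(w[...,2]<hi)&(w[...,0]>300)&(w[...,0]<520)&(w[...,1]<-290)&(w[...,1]>-560)).astype(np.uint8)
        if nm=='side': m[:,:270]=0
        n,l,st,ce=cv2.connectedComponentsWithStats(m)
        for i in range(1,n):
            if st[i,4]>25:
                p=w[l==i]; (x,y),(a,b),r=cv2.minAreaRect(p[:,:2].astype(np.float32))
                print(nm,lo,st[i],'ctr',p.mean(0).round(1),np.percentile(p[:,2],[5,95]).round(),'rect',np.round([x,y,a,b,r],1))
# socket dark square: outline on z=67
for nm,c,(u0,u1,v0,v1) in(('top',t,(198,226,220,246)),('side',s,(278,300,200,212))):
    g=cv2.cvtColor(c['image'],cv2.COLOR_BGR2GRAY)[v0:v1,u0:u1]
    m=(g<90).astype(np.uint8); n,l,st,ce=cv2.connectedComponentsWithStats(m)
    for i in range(1,n):
        if st[i,4]>8:
            v,u=np.nonzero(l==i); p=np.array([onz(c,x+u0,y+v0,67)[:2] for x,y in zip(u,v)],np.float32)
            print(nm,st[i]+[u0,v0,0,0,0],p.mean(0),cv2.minAreaRect(p))
# outer stop & cap: bright circle tops
    print(np.array2string(g[::1,::1],max_line_width=250) if nm=='top' else '')
# pipe line direction from depth z 40..60 between
for y in(60,160,185):
    m=(abs(W[...,1]-y)<8)&(W[...,2]>30)&(abs(W[...,0]-550)<40); print(y,W[m].mean(0),W[m][:,2].max())
E
```

```text
top 80 [452 266  27   9 149] ctr [ 470.2 -372.    95. ] [ 81. 101.] rect [ 470.9 -373.    63.5   19.5   90. ]
top 80 [464 312  26  14 129] ctr [ 355.2 -401.4   84.8] [81. 89.] rect [ 355.3 -401.6   64.4   11.8   66.4]
top 50 [498 274  10  19  95] ctr [ 439.9 -473.5   62.8] [56. 68.] rect [ 440.4 -473.5   12.    47.    74.3]
top 6 [441 252   7  34  72] ctr [ 475.2 -343.    15.2] [ 7. 23.] rect [ 476.3 -342.5   85.3    3.5    8.3]
side 80 [345 352  22  28 255] ctr [ 470.8 -377.    93.6] [82. 99.] rect [ 471.4 -374.2   15.8   63.6    8. ]
side 80 [300 383   8  32 199] ctr [ 356.7 -404.7   84.7] [81. 87.] rect [ 357.3 -402.8   64.    12.1   67.2]
side 50 [350 369   9  13  72] ctr [ 469.4 -377.5   63.8] [52. 79.] rect [ 469.5 -376.9   11.4   17.2   47.7]
side 50 [350 420  28  10 212] ctr [ 441.1 -476.8   61.7] [53. 67.] rect [ 441.8 -476.9   12.2   48.3   70.2]
side 6 [331 384  50  28 313] ctr [ 465.7 -393.9   16. ] [ 7. 25.] rect [ 466.1 -393.8   47.1   97.3   60.3]
side 6 [301 419   7   8  46] ctr [ 355.4 -407.7   16.3] [ 7. 25.] rect [ 355.3 -407.6    4.    11.5   66.5]
side 6 [359 433
[... 3025 characters left out ...]
177 176 172 162 167 163 167 167 175 165 160 175 172 174 171 172 171 151 137 166 183 180 180]
 [171 173 177 175 179 174 176 177 172 170 164 169 167 171 167 161 174 176 178 170 157 150 147 164 183 181 179 180]]
side [285 203   9   5  42] [559.40076 250.91751] ((560.1083374023438, 250.81893920898438), (21.920875549316406, 23.722049713134766), 68.82575988769531)
side [290 208   6   4  16] [562.58075 221.56874] ((561.400146484375, 224.07125854492188), (16.06696319580078, 14.293338775634766), 69.93202209472656)

60 [558.78862505  59.09199837  50.28911377] 69.39368062549825
160 [555.29597903 159.77782491  73.98458219] 102.12035720333844
185 [556.77944689 185.10901207  43.24701334] 49.21984687327094
```

```bash
cat > meas.py <<'E'
from h import *
def circ(p):
    A=np.c_[p[:,:2],np.ones(len(p))]; return p[:,:2].mean(0)
def caps(c):
    w=cloud(c)
    for nm,lo,hi,y0,y1 in(('cap',94,106,80,170),('cold',94,106,-120,-30),('stop',58,74,215,290),('cstop',58,74,-220,-145)):
        m=(w[...,2]>lo)&(w[...,2]<hi)&(w[...,0]>510)&(w[...,0]<610)&(w[...,1]>y0)&(w[...,1]<y1)
        p=w[m]
        if len(p)>10: print(nm,len(p),p.mean(0).round(1),(p[:,:2].min(0)+p[:,:2].max(0)).round(1)/2,np.ptp(p[:,:2],axis=0).round(1), cv2.minEnclosingCircle(p[:,:2].astype(np.float32)))
E
python3 - <<'E'
from meas import *
for n in('top0','side0'): print(n); caps(dict(np.load(n+'.npz')))
t=dict(np.load('top0.npz')); w=cloud(t)
m=(w[...,2]>86)&(w[...,2]<110)&(w[...,0]>430)&(w[...,0]<520)&(w[...,1]<-320)&(w[...,1]>-430)
v,u=np.nonzero(m); p=np.array([onz(t,a,b,98)[:2] for a,b in zip(u,v)],np.float32); print('bar onz',p.mean(0),cv2.minAreaRect(p),cv2.fitLine(p,2,0,.01,.01).ravel())
E
```

```text
top0
cap 256 [558.1 136.8  99.1] [558.05 137.7 ] [43.6 44.4] ((558.416748046875, 137.51571655273438), 22.43595314025879)
cold 256 [561.  -62.2  99. ] [560.95 -62.8 ] [41.5 43.6] ((561.472412109375, -62.6524658203125), 22.483078002929688)
stop 192 [556.6 252.5  65.6] [556.8 257.1] [38.5 50.5] ((558.3571166992188, 257.0873107910156), 26.319217681884766)
cstop 190 [ 562.6 -178.3   65.2] [ 563.9  -183.05] [40.1 50.6] ((561.379638671875, -183.30335998535156), 26.02802085876465)
side0
cap 124 [559.1 132.9  98.7] [559.3 134.1] [43.9 44.8] ((558.674560546875, 135.35128784179688), 24.454689025878906)
cold 171 [562.4 -66.1  98.7] [563.7  -62.75] [41.6 46. ] ((565.5584716796875, -62.87254333496094), 24.06203842163086)
stop 106 [557.7 248.2  64. ] [558.85 252.4 ] [40.  50.1] ((560.6211547851562, 252.40565490722656), 25.19550895690918)
cstop 199 [ 563.9 -181.6   64.8] [ 565.  -184.4] [39.6 54.5] ((564.6383056640625, -184.3865966796875), 28.370346069335938)
bar onz [ 470.20782 -371.40848] ((470.09381103515625, -371.6676025390625), (12.086337089538574, 63.39073944091797), 6.150638103485107) [ 1.14417315e-01 -9.93432760e-01  4.70207764e+02 -3.71408447e+02]
```

```bash
cat > go.py <<'E'
import sys; from h import *
from scipy.spatial.transform import Rotation as Ro
x,y,z,psi=map(float,sys.argv[1:5]); o=readout.get_obs()
R=Ro.from_euler('xyz',o['tcp_rot'],degrees=True); T=Ro.from_euler('xyz',[180,0,psi],degrees=True)
print('t',o['time'],'pos',o['position'].round(1),'rot',o['tcp_rot'].round(1),'F',o['contact_force'].round(1),'M',o['moment'].round(2),'gap',round(o['finger_gap'],1),'j',o['joints'].round(0))
rv=(R.inv()*T).as_rotvec(); d=np.array([x,y,z])-o['position']
print('turn rv',rv.round(3),'| shift, old frame',R.inv().apply(d).round(1),'| new frame',T.inv().apply(d).round(1))
E
python3 go.py 470.5 -373 230 96.3
```

```text
t 0.1 pos [ 198.8 -512.5  230.8] rot [-179.9   -0.    21.2] F [ 0.1 -1.1 -0.1] M [ 0.06 -0.   -0.01] gap 85.4 j [-81.  22.  74.   0.  84. -12.]
turn rv [-1.000e-03 -1.000e-03 -1.311e+00] | shift, old frame [303.8 -31.9   0.9] | new frame [108.9 285.4   0.8]
```

```bash
python3 -m handwheel '[[0,0,0,0,0,-0.146],[0,0,0,0,0,-0.146],[0,0,0,0,0,-0.146],[0,0,0,0,0,-0.146],[0,0,0,0,0,-0.146],[0,0,0,0,0,-0.146],[0,0,0,0,0,-0.146],[0,0,0,0,0,-0.146],[0,0,0,0,0,-0.146],[0,0,0,0,0,0]]' 0 60; python3 go.py 470.5 -373 230 96.3
```

```text
time: 1.1
position: [198.8, -512.6, 231.0]
tcp_rot: [-180.0, -0.0, 96.5]
contact_force: [0.0, 0.6, -0.4]
finger_gap: 42.6
gripper_force: 0.0
t 1.1 pos [ 198.8 -512.6  231. ] rot [-180.    -0.    96.5] F [ 0.   0.6 -0.4] M [-0.03  0.06  0.03] gap 42.6 j [-81.  22.  74.  -0.  84. -88.]
turn rv [-0.    -0.001  0.004] | shift, old frame [107.7 285.9   1.1] | new frame [109.  285.4   1. ]
```

```bash
python3 -m handwheel '[[12,31.7,0,0,0,0],[12,31.7,0,0,0,0],[12,31.7,0,0,0,0],[12,31.7,0,0,0,0],[12,31.7,0,0,0,0],[12,31.7,0,0,0,0],[12,31.7,0,0,0,0],[12,31.7,0,0,0,0],[12,31.7,0,0,0,0],[0,0,35,0,0,0],[0,0,30,0,0,0],[0,0,0,0,0,0]]'; python3 go.py 470.5 -373 86 96.3; python3 - <<'E'
from h import *
c=cam('side'); u,v=map(int,proj(c,[470,-373,80]))
cv2.imwrite('pics/k1.png',cv2.resize(c['image'][v-100:v+50,u-100:u+100],(800,600)))
E
```

```text
time: 2.3
position: [469.0, -371.7, 162.4]
tcp_rot: [-179.7, -0.4, 96.3]
contact_force: [-0.3, 0.0, 0.2]
finger_gap: 42.8
gripper_force: 0.0
t 2.3 pos [ 469.  -371.7  162.4] rot [-179.7   -0.4   96.3] F [-0.3  0.   0.2] M [ 0.01 -0.03 -0.01] gap 42.8 j [-50.  30.  72.  -0.  78. -56.]
turn rv [-0.005 -0.007 -0.   ] | shift, old frame [-2.   1.7 76.4] | new frame [-1.5  1.3 76.4]
```

View pics/k1.png

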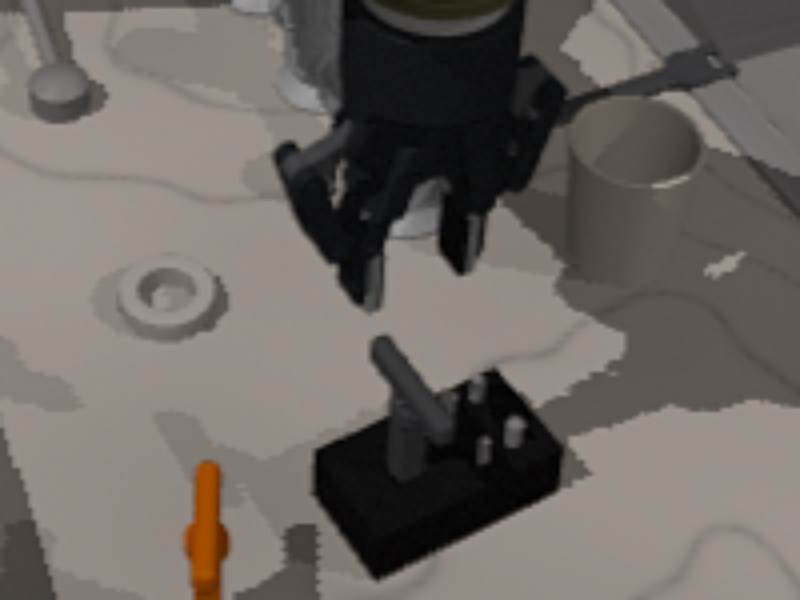

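The fingers, with tips at (370,305) and (465,270), are above the key bar at (410,385) and straddle it. I'll go down and grip.

```bash
python3 -m handwheel '[[-1,1,30,0,0,0],[0,0,25,0,0,0],[0,0,18,0,0,0],[0,0,6,0,0,0],[0,0,0,0,0,0],[0,0,0,0,0,0]]'; python3 go.py 470.5 -373 85 96.3
```

```text
time: 2.95
position: [471.7, -375.0, 89.0]
tcp_rot: [179.9, 0.1, 96.4]
contact_force: [0.0, -0.2, 0.3]
finger_gap: 42.8
gripper_force: 0.0
t 2.95 pos [ 471.7 -375.    89. ] rot [1.799e+02 1.000e-01 9.640e+01] F [ 0.  -0.2  0.3] M [-0.02  0.03 -0.03] gap 42.8 j [-50.  34.  78.   0.  68. -56.]
turn rv [0.002 0.002 0.002] | shift, old frame [ 2.1 -1.   4. ] | new frame [ 2.1 -1.   4. ]
```

```bash
python3 -m handwheel '[[1.5,0,3.5,0,0,0],[0,0,0,0,0,0],[0,0,0,0,0,0],[0,0,0,0,0,0],[0,0,0,0,0,0],[0,0,0,0,0,0],[0,0,0,0,0,0],[0,0,0,0,0,0]]' -1 60; python3 go.py 470.5 -373 85 96.3
```

```text
time: 3.75
position: [471.3, -372.9, 84.4]
tcp_rot: [180.0, 0.0, 96.5]
contact_force: [-0.3, 1.8, 6.2]
finger_gap: 10.0
gripper_force: 61.3
t 3.75 pos [ 471.3 -372.9   84.4] rot [180.    0.   96.5] F [-0.3  1.8  6.2] M [ 0.2  -0.15 -0.04] gap 10.0 j [-50.  35.  78.   0.  67. -56.]
turn rv [0.001 0.001 0.003] | shift, old frame [-0.  -0.8 -0.6] | new frame [-0.  -0.8 -0.6]
```

```bash
python3 -m handwheel '[[0,0,-5,0,0,0],[0,0,-10,0,0,0],[0,0,-15,0,0,0],[0,0,-25,0,0,0],[0,0,-30,0,0,0],[0,0,-30,0,0,0],[0,0,-25,0,0,0],[0,0,-15,0,0,0],[0,0,0,0,0,0],[0,0,0,0,0,0]]'; python3 go.py 557.5 251.5 235 73; python3 - <<'E'
from h import *
c=cam('side'); o=readout.get_obs()['position']; u,v=map(int,proj(c,o-[0,0,30]))
cv2.imwrite('pics/k2.png',cv2.resize(c['image'][v-100:v+50,u-100:u+100],(800,600)))
E
```

```text
time: 4.75
position: [470.7, -372.5, 238.3]
tcp_rot: [-180.0, -0.0, 96.5]
contact_force: [-0.5, -0.7, -1.5]
finger_gap: 10.1
gripper_force: 60.4
t 4.75 pos [ 470.7 -372.5  238.3] rot [-180.    -0.    96.5] F [-0.5 -0.7 -1.5] M [0.   0.05 0.03] gap 10.1 j [-50.  27.  65.  -0.  88. -56.]
turn rv [-0.001 -0.001  0.41 ] | shift, old frame [610.3 156.6   3.6] | new frame [622.1 -99.4   3.3]
```

View pics/k2.png

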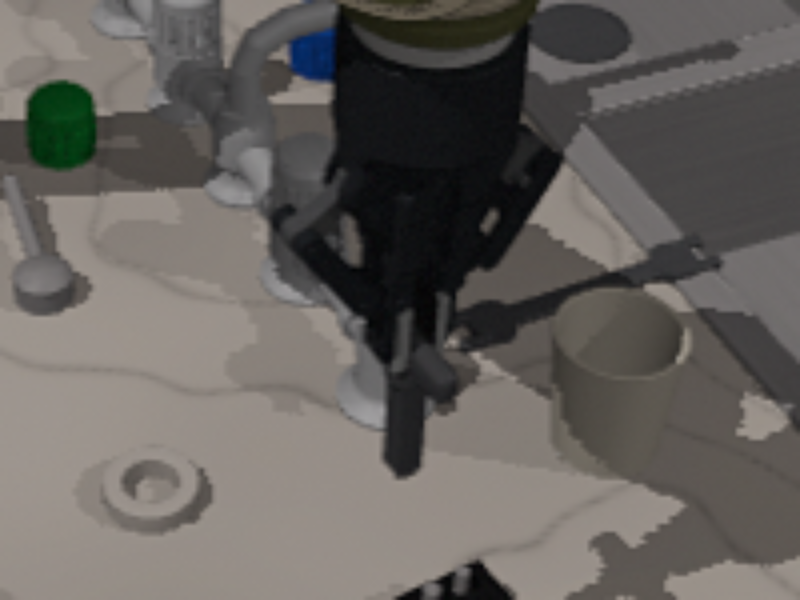

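The key hangs upright in the fingers, tip at (402,470). I'll turn it and carry it over to the hot stop.

```bash
python3 -m handwheel '[[0,0,0,0,0,0.1],[0,0,0,0,0,0.1],[0,0,0,0,0,0.1],[0,0,0,0,0,0.11],[15,-2.4,0,0,0,0],[25,-4,0,0,0,0],[30,-4.8,0,0,0,0],[30,-4.8,0,0,0,0],[30,-4.8,0,0,0,0],[30,-4.8,0,0,0,0],[30,-4.8,0,0,0,0],[30,-4.8,0,0,0,0]]';  python3 -m handwheel '[[30,-4.8,0,0,0,0],[30,-4.8,0,0,0,0],[30,-4.8,0,0,0,0],[30,-4.8,0,0,0,0],[30,-4.8,0,0,0,0],[30,-4.8,0,0,0,0],[30,-4.8,0,0,0,0],[30,-4.8,0,0,0,0],[20,-3.2,0,0,0,0],[10,-1.6,0,0,0,0],[0,0,0,0,0,0],[0,0,0,0,0,0]]'; python3 go.py 557.5 251.5 235 73
```

```text
time: 6.0
position: [501.2, -149.7, 238.2]
tcp_rot: [-179.9, -0.0, 73.2]
contact_force: [0.6, 0.2, -1.4]
finger_gap: 10.2
gripper_force: 60.3
time: 7.2
position: [539.1, 118.4, 238.6]
tcp_rot: [-180.0, 0.0, 73.0]
contact_force: [0.6, 0.3, -0.9]
finger_gap: 10.0
gripper_force: 60.3
t 7.2 pos [539.1 118.4 238.6] rot [-180.    0.   73.] F [ 0.6  0.3 -0.9] M [0.03 0.06 0.02] gap 10.0 j [ 0. 22. 73. -0. 85. 17.]
turn rv [-0.001  0.001  0.001] | shift, old frame [132.7 -21.3   3.5] | new frame [132.7 -21.3   3.6]
```

```bash
python3 -m handwheel '[[25,-4,0,0,0,0],[30,-4.8,0,0,0,0],[30,-4.8,0,0,0,0],[28,-4.5,0,0,0,0],[15,-2.4,0,0,0,0],[4.5,-0.8,20,0,0,0],[0,0,25,0,0,0],[0,0,20,0,0,0],[0,0,12,0,0,0],[0,0,5,0,0,0],[0,0,0,0,0,0],[0,0,0,0,0,0]]'; python3 go.py 557.5 251.5 152 73; python3 - <<'E'
from h import *
L=[]
for n in('side','top'):
    c=cam(n); u,v=map(int,proj(c,[557,251,75]))
    L.append(cv2.resize(c['image'][v-50:v+50,u-33:u+33],(396,600),interpolation=cv2.INTER_CUBIC))
cv2.imwrite('pics/k3.png',np.hstack(L))
E
```

```text
time: 8.4
position: [558.4, 251.6, 157.9]
tcp_rot: [179.9, -0.1, 73.0]
contact_force: [0.8, 0.5, -0.7]
finger_gap: 9.8
gripper_force: 60.4
t 8.4 pos [558.4 251.6 157.9] rot [ 1.799e+02 -1.000e-01  7.300e+01] F [ 0.8  0.5 -0.7] M [-0.    0.   -0.01] gap 9.8 j [13. 31. 71. -0. 78. 30.]
turn rv [ 0.002 -0.001 -0.001] | shift, old frame [-0.3 -0.8  5.9] | new frame [-0.3 -0.8  5.9]
```

View pics/k3.png

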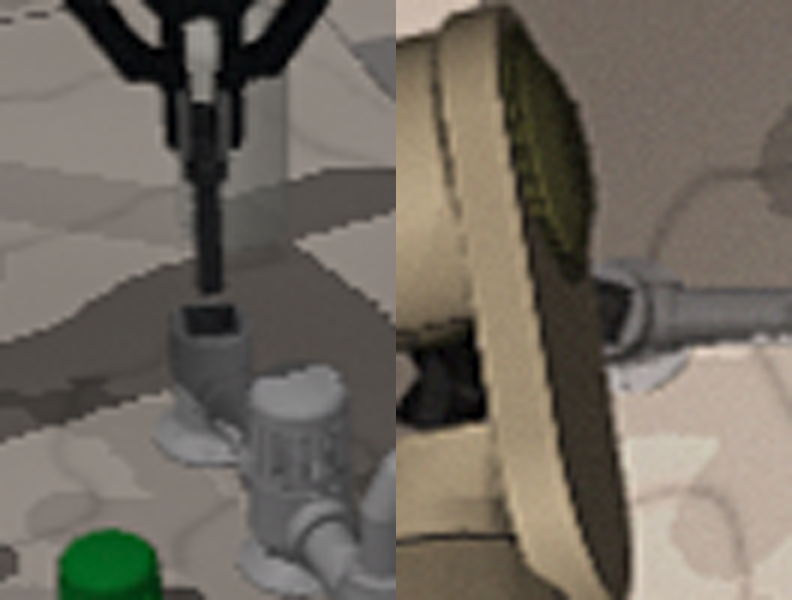

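The side view shows the key tip at (209,290) straight above the socket mouth centre at (210,320), which is consistent in both directions. I'll insert it slowly.

```bash
python3 -m handwheel '[[0,-0.5,8,0,0,0],[0,0,8,0,0,0],[0,0,4,0,0,0],[0,0,3,0,0,0],[0,0,3,0,0,0],[0,0,2,0,0,0],[0,0,0,0,0,0]]'; python3 go.py 557.5 251.5 118 73
```

```text
time: 9.2
position: [557.6, 252.2, 128.7]
tcp_rot: [180.0, -0.1, 73.0]
contact_force: [2.2, 4.7, -2.2]
finger_gap: 10.4
gripper_force: 60.2
t 9.2 pos [557.6 252.2 128.7] rot [ 1.8e+02 -1.0e-01  7.3e+01] F [ 2.2  4.7 -2.2] M [ 1.05 -0.66  0.08] gap 10.4 j [13. 33. 73.  0. 74. 30.]
turn rv [ 0.    -0.001 -0.   ] | shift, old frame [-0.7  0.1 10.7] | new frame [-0.7  0.1 10.7]
```

```bash
python3 -m handwheel '[[0.8,0,3,0,0,0],[0,0,3,0,0,0],[0,0,2,0,0,0],[0,0,1.5,0,0,0],[0,0,0,0,0,0],[0,0,0,0,0,0]]'; python3 go.py 557.5 251.5 118 73
```

```text
time: 9.8
position: [557.7, 252.6, 119.1]
tcp_rot: [-180.0, -0.0, 73.0]
contact_force: [3.9, 3.2, -2.4]
finger_gap: 10.2
gripper_force: 60.3
t 9.8 pos [557.7 252.6 119.1] rot [-180.   -0.   73.] F [ 3.9  3.2 -2.4] M [ 0.91 -0.73  0.05] gap 10.2 j [13. 33. 74.  0. 73. 30.]
turn rv [-0. -0. -0.] | shift, old frame [-1.1  0.1  1.1] | new frame [-1.1  0.1  1.1]
```

```bash
python3 -m handwheel '[[0.6,0.4,1.5,0,0,0],[0,0,0.8,0,0,0],[0,0,0,0,0,0]]'; python3 go.py 557.5 251.5 118 73;  python3 -m handwheel '[[0,0,0,0,0,0.1],[0,0,0,0,0,0.1],[0,0,0,0,0,0.1],[0,0,0,0,0,0.1],[0,0,0,0,0,0]]'; python3 go.py 557.5 251.5 118 0
```

```text
time: 10.1
position: [558.4, 253.1, 118.5]
tcp_rot: [179.9, -0.0, 73.0]
contact_force: [0.2, 2.6, 10.1]
finger_gap: 10.5
gripper_force: 61.9
t 10.1 pos [558.4 253.1 118.5] rot [179.9  -0.   73. ] F [ 0.2  2.6 10.1] M [0.49 0.01 0.07] gap 10.5 j [13. 34. 74. -0. 73. 30.]
turn rv [ 0.002 -0.001 -0.   ] | shift, old frame [-1.8 -0.4  0.5] | new frame [-1.8 -0.4  0.5]
time: 10.6
position: [559.1, 253.4, 118.6]
tcp_rot: [179.9, -0.2, 49.9]
contact_force: [2.5, 3.9, 7.8]
finger_gap: 10.1
gripper_force: 61.6
t 10.6 pos [559.1 253.4 118.6] rot [179.9  -0.2  49.9] F [2.5 3.9 7.8] M [ 0.88 -0.54  0.08] gap 10.1 j [13. 34. 74.  0. 73. 53.]
turn rv [ 0.001 -0.004  0.871] | shift, old frame [-2.5 -0.   0.6] | new frame [-1.6  1.9  0.6]
```

```bash
python3 -m handwheel '[[0,0,0,0,0,0.1],[0,0,0,0,0,0.1],[0,0,0,0,0,0.1],[0,0,0,0,0,0.1],[0,0,0,0,0,0.1],[0,0,0,0,0,0.1],[0,0,0,0,0,0]]'; python3 go.py 557.5 251.5 118 0;  python3 -m handwheel '[[0,0,0,0,0,0.1],[0,0,0,0,0,0.1],[0,0,0,0,0,0]]'; python3 go.py 557.5 251.5 118 0
```

```text
time: 11.3
position: [559.6, 253.2, 118.6]
tcp_rot: [180.0, -0.3, 15.5]
contact_force: [4.7, 3.2, 7.6]
finger_gap: 10.2
gripper_force: 61.4
t 11.3 pos [559.6 253.2 118.6] rot [180.   -0.3  15.5] F [4.7 3.2 7.6] M [ 0.73 -0.97  0.11] gap 10.2 j [13. 34. 74. -0. 73. 88.]
turn rv [ 0.    -0.005  0.271] | shift, old frame [-2.5  1.   0.6] | new frame [-2.1  1.7  0.6]
time: 11.6
position: [559.7, 253.1, 118.6]
tcp_rot: [-180.0, -0.3, 4.1]
contact_force: [5.7, 2.1, 6.8]
finger_gap: 10.3
gripper_force: 61.4
t 11.6 pos [559.7 253.1 118.6] rot [-180.    -0.3    4.1] F [5.7 2.1 6.8] M [ 0.63 -1.13  0.05] gap 10.3 j [13. 34. 74. -0. 73. 99.]
turn rv [-0.    -0.005  0.071] | shift, old frame [-2.3  1.4  0.6] | new frame [-2.2  1.6  0.6]
```

```bash
python3 -m handwheel '[[0,0,0,0,0,0.06],[0,0,0,0,0,0.06],[0,0,0,0,0,0.05],[0,0,0,0,0,0]]'; python3 go.py 557.5 251.5 118 0;  python3 -m handwheel '[[0,0,0,0,0,0.05],[0,0,0,0,0,0.05],[0,0,0,0,0,0]]'; python3 go.py 557.5 251.5 118 0
```

```text
time: 12.0
position: [559.9, 253.0, 118.6]
tcp_rot: [-180.0, -0.3, -5.6]
contact_force: [3.6, 2.0, 5.8]
finger_gap: 10.4
gripper_force: 61.4
t 12.0 pos [559.9 253.  118.6] rot [-180.    -0.3   -5.6] F [3.6 2.  5.8] M [ 0.58 -1.2   0.12] gap 10.4 j [ 13.  34.  74.  -0.  73. 109.]
turn rv [-0.    -0.005 -0.098] | shift, old frame [-2.2  1.7  0.6] | new frame [-2.4  1.5  0.6]
time: 12.3
position: [559.9, 252.9, 118.6]
tcp_rot: [-179.9, -0.3, -11.3]
contact_force: [6.4, 3.1, 6.8]
finger_gap: 10.6
gripper_force: 61.4
t 12.3 pos [559.9 252.9 118.6] rot [-179.9   -0.3  -11.3] F [6.4 3.1 6.8] M [ 0.45 -1.26  0.12] gap 10.6 j [ 13.  34.  74.  -0.  73. 115.]
turn rv [-0.001 -0.005 -0.198] | shift, old frame [-2.1  1.8  0.6] | new frame [-2.4  1.4  0.6]
```

```bash
python3 -m handwheel '[[0,0,0,0,0,0.04],[0,0,0,0,0,0.04],[0,0,0,0,0,0]]'; python3 go.py 557.5 251.5 118 0;  python3 -m handwheel '[[0,0,0,0,0,0.04],[0,0,0,0,0,0.04],[0,0,0,0,0,0]]'; python3 go.py 557.5 251.5 118 0
```

```text
time: 12.6
position: [559.9, 252.8, 118.6]
tcp_rot: [-179.9, -0.3, -15.9]
contact_force: [5.0, 2.1, 6.0]
finger_gap: 10.4
gripper_force: 61.4
t 12.6 pos [559.9 252.8 118.6] rot [-179.9   -0.3  -15.9] F [5.  2.1 6. ] M [ 0.37 -1.24  0.29] gap 10.4 j [ 13.  34.  74.  -0.  73. 119.]
turn rv [-0.001 -0.005 -0.277] | shift, old frame [-2.   1.9  0.6] | new frame [-2.4  1.3  0.6]
time: 12.9
position: [559.9, 252.7, 118.6]
tcp_rot: [-179.9, -0.3, -20.4]
contact_force: [5.0, 1.3, 6.3]
finger_gap: 9.8
gripper_force: 61.6
t 12.9 pos [559.9 252.7 118.6] rot [-179.9   -0.3  -20.4] F [5.  1.3 6.3] M [ 0.3  -1.28  0.52] gap 9.8 j [ 13.  34.  74.  -0.  73. 124.]
turn rv [-0.001 -0.006 -0.356] | shift, old frame [-1.9  2.   0.6] | new frame [-2.4  1.2  0.6]
```

The moment about z rose from 0.12 to 0.52 N m, so this is the end stop. I'll let go of the key, lift clear, and check the fin and the key.

```bash
python3 -m handwheel '[[0,0,0,0,0,-0.03],[0,0,0,0,0,0],[0,0,0,0,0,0],[0,0,0,0,0,0],[0,0,0,0,0,0]]' 0; python3 -m handwheel '[[0,0,-5,0,0,0],[0,0,-15,0,0,0],[0,0,-25,0,0,0],[0,0,-30,0,0,0],[0,0,-25,0,0,0],[0,-20,0,0,0,0],[0,-30,0,0,0,0],[0,-30,0,0,0,0],[0,-15,0,0,0,0],[0,0,0,0,0,0]]'; python3 go.py 558.7 136 200 90; python3 - <<'E'
from meas import *
L=[]
for n in('side','top'):
    c=cam(n); u,v=map(int,proj(c,[557,240,90])); caps(c)
    L.append(cv2.resize(c['image'][v-50:v+50,u-33:u+33],(396,600),interpolation=cv2.INTER_CUBIC))
cv2.imwrite('pics/k4.png',np.hstack(L))
E
```

```text
time: 13.4
position: [557.9, 253.0, 116.8]
tcp_rot: [180.0, 0.0, -18.7]
contact_force: [0.1, -1.1, -0.1]
finger_gap: 42.9
gripper_force: 0.0
time: 14.4
position: [588.5, 344.6, 216.6]
tcp_rot: [180.0, 0.0, -18.6]
contact_force: [-0.6, -0.0, 0.3]
finger_gap: 42.7
gripper_force: 0.0
t 14.4 pos [588.5 344.6 216.6] rot [180.    0.  -18.6] F [-0.6 -0.   0.3] M [ 0.01  0.   -0.02] gap 42.7 j [ 20.  36.  52.   0.  92. 129.]
turn rv [-0.     0.    -1.895] | shift, old frame [ 38.2 207.3  16.6] | new frame [-208.6  -29.8   16.6]
cap 124 [558.9 132.8  98.8] [560.15 135.55] [40.6 47.6] ((558.069580078125, 135.1185760498047), 24.233814239501953)
cold 174 [562.2 -66.4  98.8] [563.7 -65.3] [42.9 47.3] ((561.7769165039062, -65.28467559814453), 23.919071197509766)
stop 108 [558.8 245.7  64.6] [565.45 249.  ] [52.9 45.4] ((565.526123046875, 248.72528076171875), 26.695758819580078)
cstop 198 [ 564.2 -181.7   64.7] [ 565.85 -183.6 ] [40.7 54.1] ((564.3240356445312, -184.0220947265625), 27.508569717407227)
cap 260 [558.3 136.7  99.1] [558.2 137.7] [43.9 44.1] ((558.8119506835938, 137.10723876953125), 22.705503463745117)
cold 255 [561.4 -62.3  98.9] [561.95 -62.8 ] [44.3 43.6] ((561.6675415039062, -62.63994216918945), 22.539989471435547)
stop 136 [556.4 246.   65.4] [562.95 247.6 ] [51.1 30.9] ((562.744384765625, 251.1885986328125), 25.763813018798828)
cstop 187 [ 562.8 -178.2   65.6] [ 563.8  -183.25] [39.8 50.9] ((561.4558715820312, -183.4459228515625), 26.18039321899414)
```

View pics/k4.png

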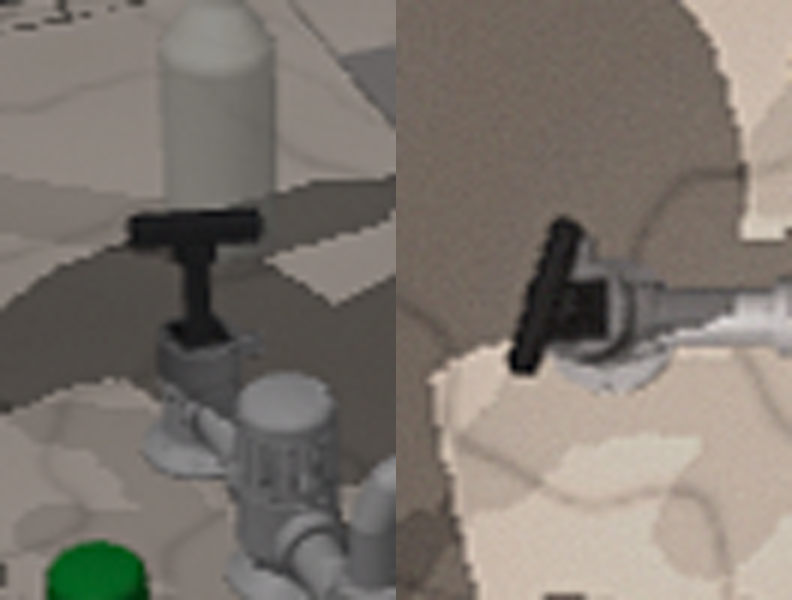

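The key stands in the socket with its bar on top, at (195,228) in the side view and (545,295) in the top view. The fin now sticks out along +x, across the pipe. I'll check the fin angle.

```bash
python3 - <<'E'
from h import *
for n in('side','top'):
    c=cam(n); w=cloud(c)
    m=(w[...,2]>40)&(w[...,2]<72)&(w[...,0]>578)&(w[...,0]<600)&(abs(w[...,1]-250)<25)
    p=w[m]; print(n,len(p),p.mean(0).round(1),'ext',p.min(0).round(1),p.max(0).round(1))
    m=(w[...,2]>118)&(w[...,2]<150)&(abs(w[...,0]-557)<50)&(abs(w[...,1]-250)<45)
    p=w[m].astype(np.float32); print('bar',len(p),p.mean(0).round(1),cv2.minAreaRect(p[:,:2]))
E
```

```text
side 18 [585.8 251.1  55.9] ext [580.1 246.2  48.1] [592.2 258.2  63.6]Traceback (most recent call last):
  File "<stdin>", line 7, in <module>
cv2.error: OpenCV(4.12.0) /io/opencv/modules/imgproc/src/convhull.cpp:143: error: (-215:Assertion failed) total >= 0 && (depth == CV_32F || depth == CV_32S) in function 'convexHull'
```

```bash
python3 - <<'E'
from h import *
for n in('side','top'):
    c=cam(n); w=cloud(c); g=c['image'].max(2)
    u0,v0=map(int,proj(c,[557,251,110]))
    m=np.zeros(g.shape,np.uint8); m[v0-20:v0+20,u0-16:u0+16]=1
    m&=(g<48)
    p=w[m>0]; print(n,m.sum(),np.isnan(p[:,0]).sum(),np.nanmean(p,0).round(1),np.nanpercentile(p[:,2],[0,10,25,50,75,90,100]).round(1))
    q=p[(p[:,2]>np.nanpercentile(p[:,2],99)-16)].astype(np.float32); print(q.mean(0),cv2.minAreaRect(q[:,:2]))
    m=(w[...,2]>45)&(w[...,2]<72)&(w[...,0]>578)&(w[...,0]<600)&(abs(w[...,1]-250)<25)
    p=w[m]; print('fin',len(p),p.mean(0).round(1) if len(p) else '')
E
```

```text
side 224 0 [560.3 254.4 105. ] [ -1.9  66.   85.5 117.7 127.1 131.  133.9]Traceback (most recent call last):
  File "<stdin>", line 8, in <module>
cv2.error: OpenCV(4.12.0) /io/opencv/modules/imgproc/src/convhull.cpp:143: error: (-215:Assertion failed) total >= 0 && (depth == CV_32F || depth == CV_32S) in function 'convexHull'
```

The bar's top is at 131 mm and the fin lies across the pipe, so the key is seated and the stop is shut. Next is the cap: turn back to yaw 91 and move above it.

```bash
python3 -m handwheel '[[0,0,0,0,0,-0.147],[0,0,0,0,0,-0.147],[0,0,0,0,0,-0.147],[0,0,0,0,0,-0.147],[0,0,0,0,0,-0.147],[0,0,0,0,0,-0.147],[0,0,0,0,0,-0.147],[0,0,0,0,0,-0.147],[0,0,0,0,0,-0.147],[0,0,0,0,0,-0.147],[0,0,0,0,0,-0.147],[0,0,0,0,0,-0.147]]' 0.6;  python3 -m handwheel '[[0,0,0,0,0,-0.147],[-20,-3.2,0,0,0,0],[-30,-4.9,0,0,0,0],[-30,-4.9,0,0,0,0],[-30,-4.9,0,0,0,0],[-30,-4.9,0,0,0,0],[-30,-4.9,0,0,0,0],[-25,-4,0,0,0,0],[-13,-2,0,0,0,0],[0,0,0,0,0,0],[0,0,0,0,0,0]]'; python3 go.py 558.5 136 63 91
```

```text
time: 15.8
position: [588.6, 342.1, 217.5]
tcp_rot: [180.0, 0.0, 82.7]
contact_force: [-0.3, -0.8, -0.4]
finger_gap: 68.4
gripper_force: 0.0
time: 16.9
position: [557.9, 135.0, 217.2]
tcp_rot: [180.0, -0.0, 90.8]
contact_force: [0.8, -0.8, 0.2]
finger_gap: 68.3
gripper_force: 0.0
t 16.9 pos [557.9 135.  217.2] rot [180.   -0.   90.8] F [ 0.8 -0.8  0.2] M [ 0.04 -0.01  0.03] gap 68.3 j [ 2. 25. 72.  0. 83.  1.]
turn rv [ 0.    -0.    -0.004] | shift, old frame [  1.    0.6 154.2] | new frame [  1.    0.6 154.2]
```

```bash
python3 -m handwheel '[[1,0.6,20,0,0,0],[0,0,30,0,0,0],[0,0,30,0,0,0],[0,0,20,0,0,0],[0,0,15,0,0,0],[0,0,0,0,0,0],[0,0,15,0,0,0],[0,0,12,0,0,0],[0,0,8,0,0,0],[0,0,0,0,0,0],[0,0,0,0,0,0]]'; python3 go.py 558.5 136 63 91; python3 -m handwheel '[[0,0,3,0,0,0],[0,0,0,0,0,0],[0,0,0,0,0,0],[0,0,0,0,0,0],[0,0,0,0,0,0],[0,0,0,0,0,0],[0,0,0,0,0,0]]' -1 40; python3 go.py 558.5 136 63 91
```

```text
time: 18.0
position: [558.7, 135.8, 67.4]
tcp_rot: [180.0, -0.0, 90.8]
contact_force: [0.1, -0.4, 0.4]
finger_gap: 68.3
gripper_force: 0.0
t 18.0 pos [558.7 135.8  67.4] rot [180.   -0.   90.8] F [ 0.1 -0.4  0.4] M [ 0.   -0.04 -0.02] gap 68.3 j [ 2. 34. 84.  0. 63.  1.]
turn rv [ 0.001 -0.    -0.003] | shift, old frame [ 0.2 -0.2  4.4] | new frame [ 0.2 -0.2  4.4]
time: 18.7
position: [560.5, 135.7, 65.1]
tcp_rot: [179.7, -0.0, 90.8]
contact_force: [6.4, 0.1, -0.1]
finger_gap: 45.6
gripper_force: 42.6
t 18.7 pos [560.5 135.7  65.1] rot [179.7  -0.   90.8] F [ 6.4  0.1 -0.1] M [ 0.17 -1.03 -0.04] gap 45.6 j [ 2. 34. 84.  0. 62.  1.]
turn rv [ 0.006 -0.    -0.004] | shift, old frame [ 0.3 -2.   2.1] | new frame [ 0.3 -2.   2.1]
```

```bash
python3 -m handwheel '[[0,1.2,0,0,0,0],[0,0,0,0,0,-0.04],[0,0,0,0,0,-0.04],[0,0,0,0,0,0]]'; python3 go.py 561 136 63 91; python3 -m handwheel '[[0,0,0,0,0,-0.03],[0,0,0,0,0,-0.03],[0,0,0,0,0,0]]'; python3 go.py 561 136 63 91
```

```text
time: 19.1
position: [560.7, 135.5, 65.0]
tcp_rot: [179.8, 0.0, 95.4]
contact_force: [4.0, -0.3, 4.7]
finger_gap: 45.3
gripper_force: 43.2
t 19.1 pos [560.7 135.5  65. ] rot [179.8   0.   95.4] F [ 4.  -0.3  4.7] M [-0.07 -0.52  0.03] gap 45.3 j [ 2. 34. 83. -0. 62. -4.]
turn rv [0.003 0.    0.077] | shift, old frame [0.5 0.3 2. ] | new frame [0.5 0.3 2. ]
time: 19.4
position: [560.8, 135.5, 64.9]
tcp_rot: [179.8, 0.0, 98.8]
contact_force: [3.4, -0.3, 4.7]
finger_gap: 45.2
gripper_force: 43.3
t 19.4 pos [560.8 135.5  64.9] rot [179.8   0.   98.8] F [ 3.4 -0.3  4.7] M [-0.11 -0.59 -0.05] gap 45.2 j [ 2. 34. 83. -0. 62. -7.]
turn rv [0.003 0.    0.136] | shift, old frame [0.5 0.3 1.9] | new frame [0.5 0.3 1.9]
```

Ccw has passed 8° with hardly any moment, and the cap is pushing up (Fz +4.7). That suggests it loosens this way, so I'll carry on and rise with it.

```bash
python3 -m handwheel '[[0,0,-0.4,0,0,-0.1],[0,0,-0.4,0,0,-0.1],[0,0,-0.4,0,0,-0.1],[0,0,0,0,0,0]]'; python3 go.py 561 136 63 91; python3 -m handwheel '[[0,0,-0.4,0,0,-0.1],[0,0,-0.4,0,0,-0.1],[0,0,-0.4,0,0,-0.1],[0,0,-0.4,0,0,-0.1],[0,0,0,0,0,0]]'; python3 go.py 561 136 63 91
```

```text
time: 19.8
position: [561.2, 135.5, 65.5]
tcp_rot: [179.8, 0.1, 116.1]
contact_force: [8.1, 1.1, -2.3]
finger_gap: 45.2
gripper_force: 42.5
t 19.8 pos [561.2 135.5  65.5] rot [1.798e+02 1.000e-01 1.161e+02] F [ 8.1  1.1 -2.3] M [ 0.14 -1.33 -0.05] gap 45.2 j [  2.  34.  83.   0.  62. -24.]
turn rv [0.004 0.001 0.438] | shift, old frame [0.5 0.  2.5] | new frame [ 0.5 -0.2  2.5]
time: 20.3
position: [561.7, 135.7, 67.2]
tcp_rot: [179.8, 0.2, 139.0]
contact_force: [10.1, 1.1, -2.1]
finger_gap: 45.4
gripper_force: 42.4
t 20.3 pos [561.7 135.7  67.2] rot [179.8   0.2 139. ] F [10.1  1.1 -2.1] M [ 0.24 -1.61 -0.07] gap 45.4 j [  2.  34.  83.   0.  63. -47.]
turn rv [0.005 0.002 0.838] | shift, old frame [ 0.8 -0.2  4.2] | new frame [ 0.4 -0.7  4.2]
```

```bash
python3 -m handwheel '[[-1.1,1,0,0,0,0],[0,0,-0.3,0,0,-0.12],[0,0,-0.3,0,0,-0.12],[0,0,-0.3,0,0,-0.12],[0,0,-0.3,0,0,-0.12],[0,0,0,0,0,0]]'; python3 go.py 561 136 63 91; python3 -m handwheel '[[0,0,-0.2,0,0,-0.12],[0,0,-0.2,0,0,-0.12],[0,0,-0.2,0,0,-0.12],[0,0,-0.2,0,0,-0.12],[0,0,-0.2,0,0,-0.12],[0,0,-0.2,0,0,-0.12],[0,0,0,0,0,0]]'; python3 go.py 561 136 63 91
```

```text
time: 20.9
position: [562.6, 135.7, 68.3]
tcp_rot: [179.9, 0.2, 166.5]
contact_force: [7.7, 0.9, -2.5]
finger_gap: 45.6
gripper_force: 42.5
t 20.9 pos [562.6 135.7  68.3] rot [179.9   0.2 166.5] F [ 7.7  0.9 -2.5] M [ 0.22 -1.31 -0.06] gap 45.6 j [  2.  34.  83.   0.  63. -75.]
turn rv [0.003 0.002 1.318] | shift, old frame [ 1.6 -0.1  5.2] | new frame [ 0.3 -1.6  5.3]
time: 21.6
position: [562.6, 136.3, 69.5]
tcp_rot: [-180.0, 0.2, -152.2]
contact_force: [8.5, 4.2, -2.0]
finger_gap: 45.4
gripper_force: 42.5
t 21.6 pos [562.6 136.3  69.5] rot [-180.     0.2 -152.2] F [ 8.5  4.2 -2. ] M [ 0.81 -1.45  0.  ] gap 45.4 j [   2.   34.   83.    0.   63. -116.]
turn rv [0.004 0.003 2.039] | shift, old frame [1.6 0.5 6.5] | new frame [-0.3 -1.7  6.5]
```

```bash
python3 -m handwheel '[[-1.2,0.3,-1,0,0,0],[0,0,-1,0,0,0],[0,0,-1,0,0,0],[0,0,0,0,0,0]]'; python3 go.py 561 136 63 91
```

```text
time: 22.0
position: [562.5, 136.9, 71.8]
tcp_rot: [180.0, 0.1, -152.4]
contact_force: [6.1, 3.1, -3.9]
finger_gap: 45.3
gripper_force: 42.1
t 22.0 pos [562.5 136.9  71.8] rot [ 1.800e+02  1.000e-01 -1.524e+02] F [ 6.1  3.1 -3.9] M [ 0.49 -0.99 -0.04] gap 45.3 j [   2.   34.   83.    0.   64. -116.]
turn rv [1.000e-03 0.000e+00 2.035e+00] | shift, old frame [ 1.7 -0.1  8.8] | new frame [-0.9 -1.5  8.8]
```

```bash
python3 -m handwheel '[[0,0,-2,0,0,0],[0,0,-2,0,0,0],[0,0,0,0,0,0]]'; python3 go.py 561 136 63 91;
```

```text
time: 22.3
position: [562.4, 137.0, 76.0]
tcp_rot: [180.0, 0.1, -152.4]
contact_force: [5.4, 2.6, -3.0]
finger_gap: 45.5
gripper_force: 42.3
t 22.3 pos [562.4 137.   76. ] rot [ 1.800e+02  1.000e-01 -1.524e+02] F [ 5.4  2.6 -3. ] M [ 0.56 -0.89  0.05] gap 45.5 j [   2.   33.   82.    0.   64. -116.]
turn rv [1.000e-03 0.000e+00 2.035e+00] | shift, old frame [ 1.7 -0.2 13. ] | new frame [-0.9 -1.5 13. ]
```

```bash
python3 -m handwheel '[[0,0,-4,0,0,0],[0,0,-6,0,0,0],[0,0,-8,0,0,0],[0,0,-8,0,0,0],[0,0,-10,0,0,0],[0,0,-12,0,0,0],[0,0,-14,0,0,0],[0,0,-14,0,0,0],[0,0,-9,0,0,0],[0,0,-4,0,0,0],[0,0,0,0,0,0],[0,0,0,0,0,0]]'; python3 go.py 560.5 136 165 -152; python3 - <<'E'
from h import *
L=[]
for n in('side','top'):
    c=cam(n); w=cloud(c); u,v=map(int,proj(c,[559,136,120]))
    L.append(cv2.resize(c['image'][v-60:v+60,u-40:u+40],(400,600),interpolation=cv2.INTER_CUBIC))
    g=c['image'].astype(int); 
    m=(abs(w[...,0]-560)<40)&(abs(w[...,1]-136)<40)
    for lo,hi in((80,101),(150,205)):
        mm=m&(w[...,2]>lo)&(w[...,2]<hi)&(g.min(2)>75); p=w[mm]
        if len(p)>5: print(n,lo,len(p),p.min(0).round(1),p.max(0).round(1))
cv2.imwrite('pics/k5.png',np.hstack(L))
E
```

```text
time: 23.5
position: [561.8, 136.5, 164.7]
tcp_rot: [180.0, -0.0, -152.3]
contact_force: [0.4, -0.4, -2.2]
finger_gap: 45.2
gripper_force: 42.5
t 23.5 pos [561.8 136.5 164.7] rot [ 180.    -0.  -152.3] F [ 0.4 -0.4 -2.2] M [-0.01 -0.   -0.02] gap 45.2 j [   2.   28.   76.    0.   76. -116.]
turn rv [ 0.    -0.001 -0.006] | shift, old frame [ 1.3  0.1 -0.3] | new frame [ 1.3  0.2 -0.3]
side 80 10 [555.3 128.2  84.2] [569.1 140.8  90.4]
side 150 39 [536.8 110.8 154.4] [571.2 169.3 200. ]
```

View pics/k5.png

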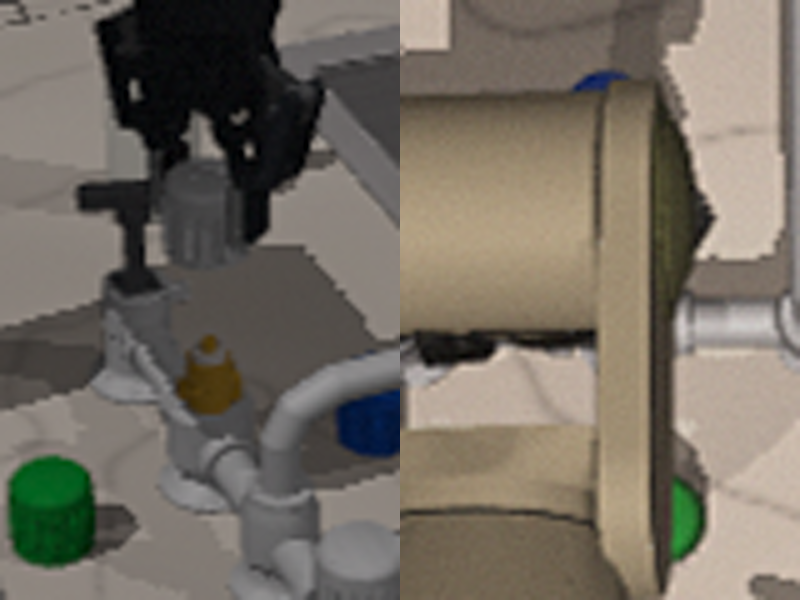

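The side view shows the cap held upright at (203,215) over the bare brass stem at (210,370), with the key still standing in the hot stop at (130,240). It is 99.8 mm up and the forces are quiet. I'll let it settle and hand in.

```bash
python3 -m handwheel '[[0,0,0,0,0,0],[0,0,0,0,0,0],[0,0,0,0,0,0]]'; python3 -c "
from workcell import order; print(order.job_done())"
```

```text
time: 23.9
position: [562.0, 136.5, 165.1]
tcp_rot: [180.0, -0.0, -152.3]
contact_force: [-0.1, -0.9, -1.3]
finger_gap: 45.3
gripper_force: 42.5
the job is handed in; nothing more can be done
None
```

I handed the job in at 23.9 s: the hot stop is turned clockwise to its end stop with the key left in, and the cap came loose counter-clockwise at the first try (so I never turned it the other way) and is held upright about 100 mm above its valve.

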